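# Slide a test coupon under the spring clip of a measuring fixture

### The job

Load the flat aluminium test coupon for measuring: with one fingertip press and hold down the red bar of the spring clip so that its jaw lifts, and with the other fingertip push the coupon along its lane, beneath the jaw, until it is fully home against the end stop. Then let the clip close on the coupon and leave everything clear. Only press and push: do not pick up or tip the coupon, and leave the other things on the plate and table where they are.

Things in the scene. Friction and masses are not known exactly. Their poses are not given: they have to be found in the camera images.
- plate: Fixed blue fixture plate 270 x 240 x 12 mm with rows of small holes. Origin on the table surface, 5 mm short of its middle; x along the lane towards the end stop, y from the lane towards the red bar, z up (offsets below are in this frame, mm). Clip shaft: along x at y 12, z 34, in three posts 8 x 12 mm, tops at z 42, at x -112, 45, 94. Jaw: x 60 to 85, over mid-lane.
- coupon: Loose flat part to be pushed: bright aluminium, 80 (x) x 50 (y) x 10 mm thick, about 0.1 kg, three dark round marks on top. Origin at the centre of its underside; x towards the stop. It starts flat on the lane bed, all of it short of the jaw; home, its origin is at plate x 60.
- coupon_rear (a point): Middle of the coupon's rear end face (the one away from the stop, to be pushed), 5 mm above the bed.
- stop (a point): Middle of the lane's end stop face (aluminium block 14 mm above the bed), 5 mm above the bed, at plate x 100, y -35. The coupon's front face must rest against it. The lane: dark steel bed, centre line y -35, from x -120 to the stop, top at z 22; grey rails either side, 5 mm thick, tops 5 mm above the bed, 54 mm apart inside.
- clip (a joint): Spring clip angle (rad): 0 at rest, 0.5 pressed to its limit. A rocker: pressing the red bar lifts the jaw on the other side. At 0 the jaw's steel nose is 4 mm over the bed and blocks the coupon; at 0.14 it lies on the coupon; above 0.2 the coupon passes freely. The spring always closes it: about 5 N at the middle of the bar at first, 10 N fully down.
- pedal (a point): Middle of the top of the clip's red bar (moves with it). Bar 135 mm along x (plate x -105 to 30), so a fingertip can slide along it while pressing, and 40 mm wide. At rest it slopes up to +y by 0.5 rad and this point is at y 47, z 41; fully pressed it is level, spans y 24 to 64, top at z 23, 1 mm above the bed, so a fingertip holding it nearly down is level with the coupon's edge.
- hexkey: Bystander: steel L-shaped hex key, 90 x 22 mm, 6 mm thick, lying on the plate near its -y edge.
- ring: Bystander: steel ring gauge, 36 mm across, 14 mm high, on the plate near its +y edge; origin at the centre of its underside.
- pin: Bystander: upright brass gauge pin, 16 mm across, 35 mm high, on the plate near its +y edge; origin at the centre of its underside.
- pendant: Bystander: black hand controller 130 x 60 x 24 mm with a grey thumb stick, on the table to the left.
- jar: Bystander: small clear jar with a blue cap, 56 mm across, 70 mm high, on the table to the left.
- driver: Bystander: orange-handled screwdriver lying on the table to the right.
Not all that is in view belongs to the job. Of the things like the coupon, leave any that is green or pink; of the rest the smaller one is meant.

How it is judged (in metres and radians):
On the way, in this order (a step that is already met when the one before it is completed fails the run):
1. A finger holds the clip's bar down while the coupon is still short of the jaw (value of joint clip above 0.17 rad and contact force between the fingers and clip above 0.5 N and x of coupon in the frame of plate below 0.025 m), for 0.1 s.
2. A finger pushes the coupon beneath the jaw while the other still holds the bar down (value of joint clip above 0.17 rad and contact force between the fingers and clip above 0.5 N and contact force between the fingers and coupon above 0.1 N and x of coupon in the frame of plate above 0.035 m), for 0.02 s.
At the end, for the whole second after the job is handed in: The coupon lies flat and straight in the lane (within 0.1 rad), its front face within 3 mm of the end stop, at rest, and the clip is released with its jaw resting on the coupon (clip angle 0.08 to 0.20 rad) (x of coupon in the frame of plate between 0.057 and 0.063 m and value of joint clip between 0.08 and 0.2 rad and z of coupon in the frame of plate between 0.019 and 0.025 m and angle between the x axis of coupon and the x axis of plate, either way round below 0.1 rad and linear speed of coupon below 0.01 m/s); the robot touches nothing.
It fails at once if The coupon is lifted more than 6 mm off the bed or tipped by more than 0.15 rad (z of coupon in the frame of plate above 0.028 m or angle between coupon's own z axis and vertical above 0.15 rad).
It fails at once if Another thing on the plate or table is moved by more than 20 mm (distance of any of hexkey, ring, pin, pendant, jar, driver from where it was at the start of the episode above 0.02 m).
It also fails if it takes over 53 s, if anything falls off the work surface, if the arm or the gripper's body presses on something with over 40 N, if the wrist force passes 120 N, or if a joint passes its speed limit or range.

### The arm

A 6-joint arm with a two-finger parallel gripper is mounted at the origin on the work surface. World frame = base frame: x ahead of the robot, y to its left, z up, the work surface at z = 0. Lengths are in mm, angles in rad, forces in N, time in s.
With the tool pointing down it reaches from about 350 to 975 mm from the base axis. Payload 7.1 kg.
Tool frame: the origin (TCP) lies at the very end of the fingers, on their centre line; the grasp point (between the pads) lies 19 mm behind it; z points along the fingers, y is the line along which they close (so a half turn about z gives the same grasp; the last joint's range is limited). The gripper opens to 88 mm and grips with 3 to 60 N. Pads are 20 mm wide; open, the fingers measure 115 mm over their backs; the gripper's body (75 mm by 178 mm) begins 61 mm behind the grasp point.
Start: joints at [1.274, 0.423, 1.63, -0, 1.089, -0.019], TCP at [171.369, 601.03, 222.675] pointing down, gripper open.
Joint ranges: [-3, 3], [-0.9, 2.11], [0.09, 2.58], [-1.31, 4.45], [0.11, 2.69], [-2.54, 2.54]. Speed limits (rad/s): [2.39, 2.39, 3.01, 3.14, 3.14, 3.14].

### API

Orientations are given as a rotation vector (axis times angle).
In Python, from workcell import sensors, imaging, close_job gives the robot as it stands. The module is installed in compiled form; this text tells all that it offers.
- The arm moves only by the tool servo_tool, never from a script. Its argument "steps" is a list of rows, each a list of 3 entries, a list of its own where there are three numbers: the shift along the world's x, y, z in m, then the turn, a rotation vector about the world's x, y, z in degrees, then the opening, from -1 (shut) to 1 (fully open). A call has exactly 8 rows; each row shifts and turns the commanded pose from where the row before left it; what a row does not reach is not made up. A row lasts 1/12 s, in which the tool goes at most 41.7 mm and 7.16 degrees, less where a joint would pass 70% of its speed; a pose out of reach is approached as far as the arm can. A call is refused whole if a number of a shift passes 0.0417 or a number of a turn 7.16, either way. A call with a gripper value outside its range is refused whole. The fingers move at their own pace and stop on an object; the grip force is fixed at half the most. Time passes only in rows, so rows that do not move let the fingers close, or fill a call up. It gives the time, the measured TCP pose, the force, the opening and the grip force at its end, in the units of the state.
- sensors.get_obs(): the state, without advancing time (a new reading comes with each control period).
- imaging.get_image(name): name is "side" or "top"; returns a dict with "color" (480x640x3 uint8, blue, green, red), "range_z" (480x640 float32, mm along the optical axis (not along the pixel's ray), 0 where there is no reading), "vertical_fov" (degrees; the focal length in pixels is half the picture's height over the tangent of half this angle, whatever the lens; pixels are square), "cx", "cy" (the principal point, pixels), "k1" (the pictures are not rectified: a ray, as slopes to the right and down, at radius r is drawn at 1 + k1 r^2 times it, then the intrinsics apply), "rvec" (rotation vector, rad) and "tvec" (3), from world to camera coordinates, as OpenCV has them. Camera axes: x right, y down, z forward; pixel columns grow to the right and rows downward; lengths in mm; the calibration is good to about 2 mm. A picture is of the moment at which its call begins.
- close_job(): hands the job in; it is judged then, once.
The state is a dict: "t": time; "qpos": joint angles; "qvel": joint speeds; "joint_torque": joint torques, N m; "ee_pos": TCP position; "orientation": TCP orientation; "ft_force": force on the tool from outside, world axes, zero at the start; "moment": the same for the moment, N m; "width": finger opening in mm; "grasp_force": force on a finger pad.
Only numpy, scipy, OpenCV 4.12 (cv2) and the standard library are available. Lean on these libraries where they do the work, as an engineer would, in place of code of your own. Each camera call takes 0.05 s, during which the arm holds its last target. There are 200 camera calls.

## Working session

There is one attempt and no reset: what is moved stays moved. The work goes in short steps, Python scripts to look and compute and a tool call to move; the robot and the scene stay as the last step left them, time stands still between calls to the robot, and variables do not carry over. Pictures are saved under pics/ and viewed, at most 10 in all, crops included, and the job is handed in when it is done.

Besides the shell and the picture viewer there is one more tool, called after ">>>" as name([rows], argument=value, ...), one row to a line, values as JSON. servo_tool: Moves the arm, as the interface text tells. Its arguments: {"type":"object","properties":{"steps":{"type":"array"}},"required":["steps"]}

```bash
mkdir -p pics; cat > h.py <<'E'
import numpy as np,cv2
from workcell import sensors,imaging
def grab(n):
    d=imaging.get_image(n); f=240/np.tan(np.radians(d["vertical_fov"])/2)
    d["K"]=np.array([[f,0,d["cx"]],[0,f,d["cy"]],[0,0,1.]]);d["R"]=cv2.Rodrigues(np.array(d["rvec"],float))[0];d["t"]=np.array(d["tvec"],float).ravel()
    d["D"]=np.array([d["k1"],0,0,0.]);return d
def slopes(d,uv):
    return cv2.undistortPoints(np.array(uv,float).reshape(-1,1,2),d["K"],d["D"]).reshape(-1,2)
def onplane(d,uv,z):
    s=slopes(d,uv);r=np.c_[s,np.ones(len(s))]@d["R"];c=-d["R"].T@d["t"]
    return c+r*((z-c[2])/r[:,2])[:,None]
def depthpt(d,uv):
    s=slopes(d,uv);uv=np.array(uv).reshape(-1,2).astype(int);z=d["range_z"][uv[:,1],uv[:,0]]
    return (np.c_[s,np.ones(len(s))]*z[:,None]-d["t"])@d["R"]
def proj(d,P):
    return cv2.projectPoints(np.array(P,float).reshape(-1,1,3),np.array(d["rvec"],float),d["t"],d["K"],d["D"])[0].reshape(-1,2)
E
python3 - <<'E'
from h import *
for n in("top","side"):
    d=grab(n);cv2.imwrite(f"pics/{n}0.png",d["color"]);print(n,d["K"][0,0],d["k1"],-d["R"].T@d["t"],d["R"].round(2).tolist())
print(sensors.get_obs())
E
```

```text
top 625.0224006171258 -0.003848924809147657 [ 300.33863522   58.20023845 1614.80419438] [[0.01, -1.0, 0.01], [-0.99, -0.01, -0.15], [0.15, -0.01, -0.99]]
side 560.6686282770828 -0.14592994829242245 [ 353.95745812 -809.54526668  887.44392416] [[0.98, -0.2, -0.01], [-0.14, -0.67, -0.73], [0.14, 0.72, -0.68]]
{'t': 0.1, 'qpos': array([ 1.27400689e+00,  4.23764228e-01,  1.63058943e+00, -1.09051950e-05,
        1.08863975e+00, -1.90121977e-02]), 'qvel': array([-0.0015946 , -0.00206027, -0.00117839,  0.00164255,  0.00066343,
       -0.00216565]), 'joint_torque': array([-9.62814702e-04, -5.45612669e+01, -2.74324876e+01,  6.44194731e-02,
        1.89311674e-02,  1.29663303e-05]), 'ee_pos': array([171.22468661, 600.56385465, 221.9890532 ]), 'orientation': array([-4.34892853e-01, -3.11113225e+00,  2.17517754e-03]), 'ft_force': array([-0.504641  ,  0.13399415, -0.48957757]), 'moment': array([ 0.02852109, -0.0242602 , -0.00180397]), 'grasp_force': 0.0, 'width': 87.77778986517015}
```

View pics/top0.png

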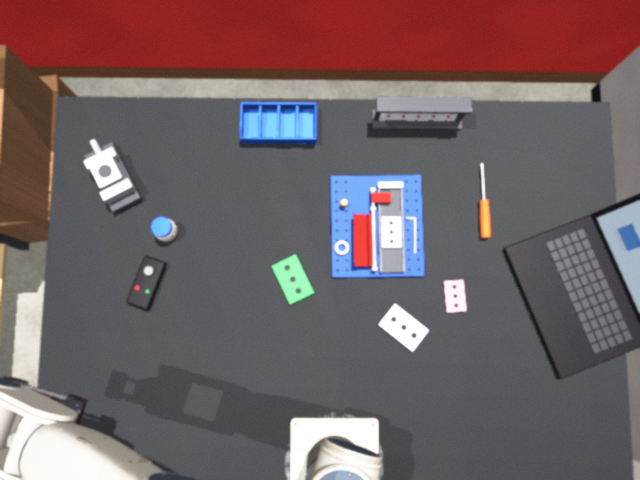

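View pics/side0.png

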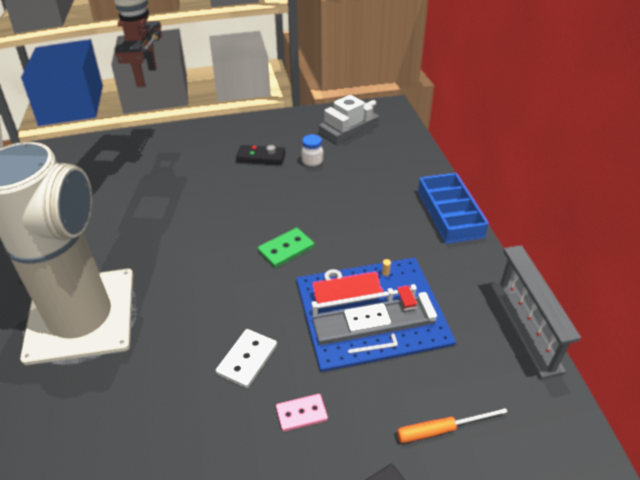

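Candidates in the top view: green (293,279), pink (455,296), large white (403,327) and small white in the lane (391,232). I choose the last: it is not green or pink, and it is the smaller of the two whites.

```bash
python3 - <<'E'
from h import *
rects={}
for n,box in(("top",(315,165,440,290)),("side",(280,240,470,375))):
    d=grab(n);x0,y0,x1,y1=box;im=d["color"];hsv=cv2.cvtColor(im,cv2.COLOR_BGR2HSV)
    m=cv2.inRange(hsv,(100,120,60),(125,255,255));mm=np.zeros_like(m);mm[y0:y1,x0:x1]=m[y0:y1,x0:x1]
    pts=cv2.findNonZero(mm).reshape(-1,2)
    P=onplane(d,pts,12.)[:,:2].astype(np.float32)
    r=cv2.minAreaRect(cv2.convexHull(P));print(n,"plate",r,cv2.boxPoints(r).round(1).tolist())
    th=np.radians(r[2]); 
    # plate x axis: the direction nearest world +x
    for k in range(4):
        a=th+k*np.pi/2
        if np.cos(a)>0.75: break
    ex=np.array([np.cos(a),np.sin(a)]);ey=np.array([-ex[1],ex[0]]);o=np.array(r[0])-5*ex
    print("yaw",np.degrees(a)%360,"origin",o)
    rects[n]=(o,ex,ey)
    # white: coupon top at z32
    w=cv2.inRange(hsv,(0,0,190),(180,50,255));wm=np.zeros_like(w);wm[y0:y1,x0:x1]=w[y0:y1,x0:x1]
    for c in cv2.findContours(wm,0,2)[0]:
        if cv2.contourArea(c)>60:
            q=onplane(d,c.reshape(-1,2),32.)[:,:2]-o;q=np.c_[q@ex,q@ey];print(" white px",cv2.boundingRect(c),"plate rect",cv2.minAreaRect(q.astype(np.float32)))
    # ring/pin
    cr=im[y0:y1,x0:x1];cv2.imwrite(f"pics/{n}crop.png",cv2.resize(cr,None,fx=4,fy=4,interpolation=2))
    rr=cv2.inRange(hsv,(0,150,80),(8,255,255))
    for c in cv2.findContours(rr[y0:y1,x0:x1].copy(),0,2)[0]:
        if cv2.contourArea(c)>40:
            u=c.reshape(-1,2)+[x0,y0]
            for z in(41.,):
                q=onplane(d,u,z)[:,:2]-o;q=np.c_[q@ex,q@ey];print(" red",q.min(0),q.max(0))
    # depth check
    t=proj(d,np.r_[o+ -35*ey-0*ex,32]);print("z at y-35",depthpt(d,t))
E
```

```text
top plate ((598.0181274414062, -109.65825653076172), (272.8833312988281, 243.00393676757812), 1.0474722385406494) [[459.3999938964844, 9.300000190734863], [463.79998779296875, -233.60000610351562], [736.7000122070312, -228.60000610351562], [732.2000122070312, 14.300000190734863]]
yaw 1.0474722385406494 origin [ 593.01896298 -109.74966064]
 white px (334, 240, 15, 15) plate rect ((-55.21949005126953, 94.24842834472656), (34.50794982910156, 36.63356018066406), 44.424346923828125)
 white px (406, 217, 11, 36) plate rect ((-23.796892166137695, -86.98928833007812), (25.901592254638672, 91.35613250732422), 89.44453430175781)
 white px (370, 203, 8, 68) plate rect ((-27.5386962890625, 11.006954193115234), (174.654541015625, 13.206070899963379), 0.3931922912597656)
 white px (377, 181, 28, 91) plate rect ((0.0568389892578125, -34.466888427734375), (67.8749008178711, 235.8124237060547), 89.36581420898438)
 red [-102.79194687   18.62811576] [26.36107775 60.43357095]
 red [ 60.01593461 -31.10310178] [83.90814663 12.85908179]
z at y-35 [[ 592.61758892 -144.02341842   37.61850292]]
side plate ((6
[... 324 characters left out ...]
0949707031, -122.7894515991211), (95.79320526123047, 25.06032943725586), 10.524385452270508)
 white px (344, 303, 47, 28) plate rect ((-83.50700378417969, -49.44120407104492), (54.7338752746582, 82.34558868408203), 89.24864959716797)
 white px (419, 292, 18, 26) plate rect ((41.545867919921875, -48.259483337402344), (67.90780639648438, 17.225204467773438), 89.76102447509766)
 white px (312, 288, 86, 19) plate rect ((-94.21209716796875, 2.9616494178771973), (176.7240753173828, 16.316722869873047), 0.14601905643939972)
 red [ -8.12615359 -50.38209529] [18.30604997 -1.43665159]
 red [-172.17662851   -0.39805572] [-38.85831098  52.65497652]
z at y-35 [[ 658.75077812 -135.2004517    40.31899923]]
```

View pics/topcrop.png

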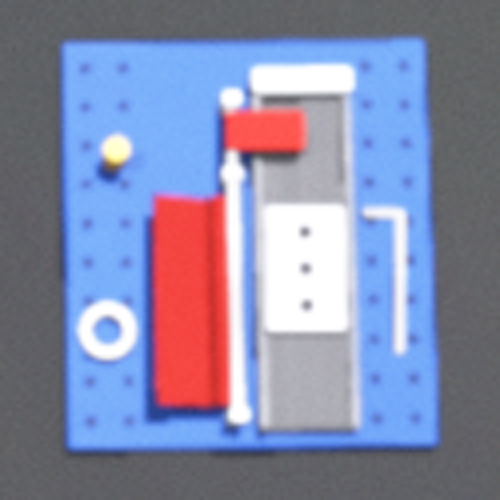

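>>> servo_tool([
  [[0.016,-0.0295,0],[0,0,0.7],0.5],
  [[0.016,-0.0295,0],[0,0,0.7],0.5],
  [[0.016,-0.0295,0],[0,0,0.7],0.5],
  [[0.016,-0.0295,0],[0,0,0.7],0.5],
  [[0.016,-0.0295,0],[0,0,0.7],0.5],
  [[0.016,-0.0295,0],[0,0,0.7],0.5],
  [[0.016,-0.0295,0],[0,0,0.7],0.5],
  [[0.016,-0.0295,0],[0,0,0.7],0.5],
])

```text
t: 0.87
ee_pos: [299.7, 363.5, 222.7]
orientation: [0.281, 3.129, 0.0]
ft_force: [0.6, -0.4, -0.2]
width: 66.2
grasp_force: 0.0
```

>>> servo_tool([
  [[0.016,-0.0295,0],[0,0,0.7],0.5],
  [[0.016,-0.0295,0],[0,0,0.7],0.5],
  [[0.016,-0.0295,0],[0,0,0.7],0.5],
  [[0.016,-0.0295,0],[0,0,0.7],0.5],
  [[0.016,-0.0295,0],[0,0,0.7],0.5],
  [[0.016,-0.0295,0],[0,0,0.7],0.5],
  [[0.016,-0.0295,0],[0,0,0.7],0.5],
  [[0.016,-0.0295,0],[0,0,0.7],0.5],
])

```text
t: 1.53
ee_pos: [427.8, 127.4, 222.8]
orientation: [0.128, 3.139, 0.0]
ft_force: [-0.1, 0.4, 0.2]
width: 65.8
grasp_force: 0.0
```

>>> servo_tool([
  [[0.0107,-0.0295,-0.01],[0,0,0.7],0.5],
  [[0.0107,-0.0295,-0.01],[0,0,0.7],0.5],
  [[0.0107,-0.0295,-0.01],[0,0,0.7],0.5],
  [[0.0107,-0.0295,-0.01],[0,0,0.7],0.5],
  [[0.0107,-0.0295,-0.01],[0,0,0.7],0.5],
  [[0.0107,-0.0295,-0.01],[0,0,0.7],0.5],
  [[0.0107,-0.0295,-0.01],[0,0,0.7],0.5],
  [[0.0107,-0.0295,-0.01],[0,0,0.7],0.5],
])

```text
t: 2.2
ee_pos: [513.2, -108.6, 142.1]
orientation: [0.025, -3.141, -0.0]
ft_force: [1.4, 0.3, 0.9]
width: 65.9
grasp_force: 0.0
```

```bash
python3 - <<'E'
from h import *
o=np.array([593.3,-109.75]);a=np.radians(1.05);ex=np.array([np.cos(a),np.sin(a)]);ey=np.array([-ex[1],ex[0]])
W=lambda x,y,z:np.r_[o+x*ex+y*ey,z]
d=grab("side");im=d["color"].copy()
hsv=cv2.cvtColor(im,cv2.COLOR_BGR2HSV)
w=cv2.inRange(hsv,(0,0,190),(180,50,255))
for c in cv2.findContours(w[240:375,280:470].copy(),0,2)[0]:
    if cv2.contourArea(c)>150:
        u=c.reshape(-1,2)+[280,240];q=onplane(d,u,32.)[:,:2]-o;q=np.c_[q@ex,q@ey];print(cv2.boundingRect(u.astype(np.int32)),cv2.minAreaRect(q.astype(np.float32)),q.min(0),q.max(0))
P=[W(-130,-120,12),W(140,-120,12),W(-130,120,12),W(140,120,12),W(100,-35,36),W(-105,47,41),W(30,47,41),W(-55,-60,32),W(25,-60,32),W(-112,12,42)]
uv=proj(d,P)-[280,240-40]
cr=cv2.resize(im[200:375,280:470],None,fx=4,fy=4,interpolation=2)
for u in uv: cv2.circle(cr,tuple(int(v) for v in (u+.5)*4),3,(0,255,255),-1)
cv2.imwrite("pics/s1.png",cr[:600]if 0 else cv2.resize(cr,None,fx=.85,fy=.85))
print(sensors.get_obs()["ee_pos"])
E
```

```text
(345, 303, 46, 28) ((-15.11590576171875, -34.65253448486328), (54.77727508544922, 82.0400390625), 89.4694595336914) [-56.20792072 -62.35326986] [25.99168516 -7.23139366]
(419, 292, 18, 26) ((109.55345916748047, -33.32219696044922), (67.90782928466797, 17.395179748535156), 89.78340911865234) [100.89951662 -67.29167631] [118.3413792    0.62570589]
(320, 288, 78, 19) ((-18.411880493164062, 16.64940643310547), (161.1743927001953, 16.048856735229492), 1.2863266468048096) [-98.97068591   9.62901266] [62.23109043 26.23013041]
[ 514.92157447 -112.48860364  140.9047421 ]
```

View pics/s1.png

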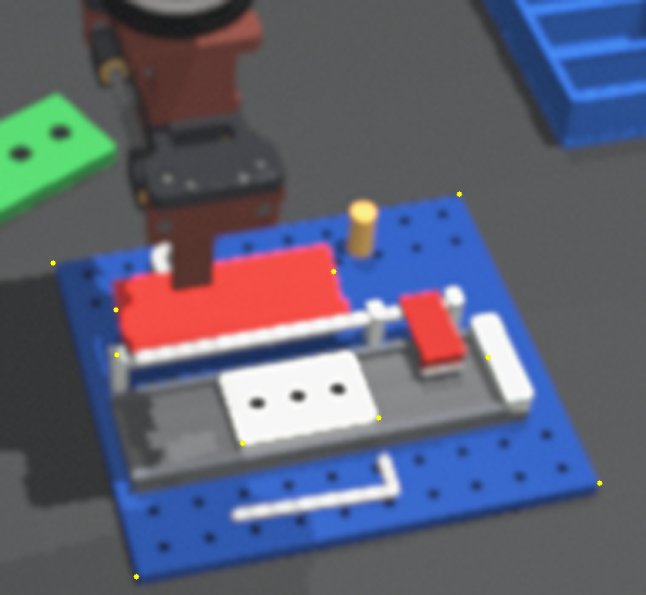

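The overlay matches: plate corners, coupon rear corner (243,443) and bar ends all land on the model, so the coupon is at plate x ≈ -15. Next I descend above the bar.

>>> servo_tool([
  [[0,0,-0.015],[0,0,0],0.5],
  [[0,0,-0.015],[0,0,0],0.5],
  [[0,0,-0.015],[0,0,0],0.5],
  [[0,0,-0.015],[0,0,0],0.5],
  [[0,0,-0.01],[0,0,0],0.5],
  [[0,0,0],[0,0,0],0.5],
  [[0,0,0],[0,0,0],0.5],
  [[0,0,0],[0,0,0],0.5],
])

```text
t: 2.92
ee_pos: [513.4, -107.0, 73.3]
orientation: [-0.024, 3.141, -0.0]
ft_force: [0.2, 0.6, 0.2]
width: 65.8
grasp_force: 0.0
```

>>> servo_tool([
  [[0,0,-0.01],[0,0,0],0.5],
  [[0,0,-0.01],[0,0,0],0.5],
  [[0,0,-0.005],[0,0,0],0.5],
  [[0,0,-0.005],[0,0,0],0.5],
  [[0,0,-0.003],[0,0,0],0.5],
  [[0,0,-0.003],[0,0,0],0.5],
  [[0,0,0],[0,0,0],0.5],
  [[0,0,0],[0,0,0],0.5],
])

```text
t: 3.58
ee_pos: [512.7, -106.9, 36.7]
orientation: [0.024, -3.141, -0.0]
ft_force: [-2.5, 0.5, 5.1]
width: 65.9
grasp_force: 2.3
```

>>> servo_tool([
  [[0,0,-0.003],[0,0,0],0.5],
  [[0,0,-0.003],[0,0,0],0.5],
  [[0,0,-0.002],[0,0,0],0.5],
  [[0,0,-0.001],[0,0,0],0.5],
  [[0,0,-0.001],[0,0,0],0.5],
  [[0,0,0],[0,0,0],0.5],
  [[0,0,0],[0,0,0],0.5],
  [[0,0,0],[0,0,0],0.5],
])

```text
t: 4.25
ee_pos: [513.0, -107.4, 27.4]
orientation: [-0.025, 3.141, -0.001]
ft_force: [-3.1, -2.5, 9.6]
width: 66.0
grasp_force: 5.0
```

>>> servo_tool([
  [[0.004,0,-0.001],[0,0,0],0.5],
  [[0.004,0.0001,0],[0,0,0],0.5],
  [[0.003,0.0001,0],[0,0,0],0.5],
  [[0.003,0.0001,0],[0,0,0],0.5],
  [[0.003,0.0001,0],[0,0,0],0.5],
  [[0.003,0,0],[0,0,0],0.5],
  [[0.003,0.0001,0],[0,0,0],0.5],
  [[0.003,0,0],[0,0,0],0.5],
])

```text
t: 4.92
ee_pos: [535.8, -106.3, 25.7]
orientation: [0.026, -3.135, -0.001]
ft_force: [-10.9, -1.8, 11.3]
width: 66.1
grasp_force: 6.0
```

```bash
python3 - <<'E'
from h import *
d=grab("side");im=d["color"]
cv2.imwrite("pics/s2.png",cv2.resize(im[225:375,280:470],None,fx=4,fy=4,interpolation=2))
o=sensors.get_obs();print(o["ee_pos"],o["ft_force"])
E
```

```text
[ 536.68418142 -106.31529945   25.75894352] [-7.6317488  -1.05149265  7.75933926]
```

View pics/s2.png

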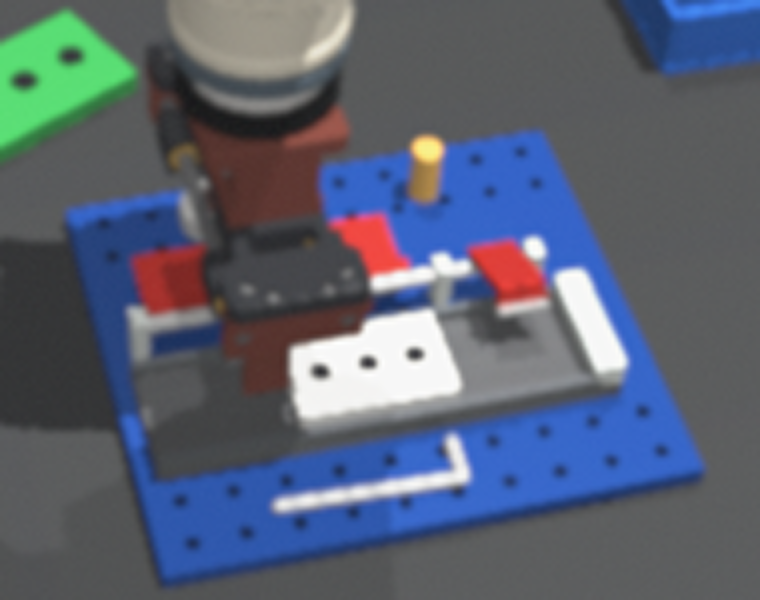

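The jaw is up (nose at 520,303) and the finger at (265,370) is against the coupon's rear face. I keep pushing.

>>> servo_tool([
  [[0.0045,0.0001,0],[0,0,0],0.5],
  [[0.0045,0.0001,0],[0,0,0],0.5],
  [[0.0045,0.0001,0],[0,0,0],0.5],
  [[0.0045,0,0],[0,0,0],0.5],
  [[0.0045,0.0001,0],[0,0,0],0.5],
  [[0.0045,0.0001,0],[0,0,0],0.5],
  [[0.0045,0.0001,0],[0,0,0],0.5],
  [[0.0045,0,0],[0,0,0],0.5],
])

```text
t: 5.63
ee_pos: [572.2, -105.8, 25.6]
orientation: [0.026, -3.136, -0.001]
ft_force: [-9.1, -1.4, 9.2]
width: 65.9
grasp_force: 5.3
```

>>> servo_tool([
  [[0.003,0.0001,0],[0,0,0],0.5],
  [[0.003,0,0],[0,0,0],0.5],
  [[0.003,0.0001,0],[0,0,0],0.5],
  [[0.003,0,0],[0,0,0],0.5],
  [[0.003,0.0001,0],[0,0,0],0.5],
  [[0.003,0,0],[0,0,0],0.5],
  [[0.003,0.0001,0],[0,0,0],0.5],
  [[0.002,0,0],[0,0,0],0.5],
])

```text
t: 6.3
ee_pos: [595.5, -105.5, 25.7]
orientation: [0.025, -3.136, -0.001]
ft_force: [-9.0, -1.5, 9.6]
width: 65.9
grasp_force: 5.4
```

```bash
cat > m.py <<'E'
from h import *
o=np.array([593.3,-109.75]);a=np.radians(1.05);ex=np.array([np.cos(a),np.sin(a)]);ey=np.array([-ex[1],ex[0]])
d=grab("side");im=d["color"];import sys
cv2.imwrite(sys.argv[1],cv2.resize(im[225:375,280:470],None,fx=4,fy=4,interpolation=2))
w=cv2.inRange(cv2.cvtColor(im,cv2.COLOR_BGR2HSV),(0,0,190),(180,50,255))
for c in cv2.findContours(w[240:375,280:470].copy(),0,2)[0]:
    if cv2.contourArea(c)>100:
        u=c.reshape(-1,2)+[280,240];q=onplane(d,u,32.)[:,:2]-o;q=np.c_[q@ex,q@ey];print(cv2.boundingRect(u.astype(np.int32)),q.min(0).round(1),q.max(0).round(1),cv2.minAreaRect(q.astype(np.float32))[2])
s=sensors.get_obs();print(s["t"],s["ee_pos"],s["ft_force"])
E
python3 m.py pics/s3.png
```

```text
(349, 334, 48, 19) [ -71.1 -113.6] [ 21.6 -87.2] 88.00330352783203
(383, 300, 41, 25) [ 12.7 -62.3] [ 94.1 -15.2] 89.94293975830078
(419, 292, 18, 26) [100.9 -67.3] [118.3   0.6] 89.78340911865234
6.35 [ 595.92665884 -105.48148637   25.81821142] [-8.19834542 -1.68481039  9.39550492]
```

View pics/s3.png

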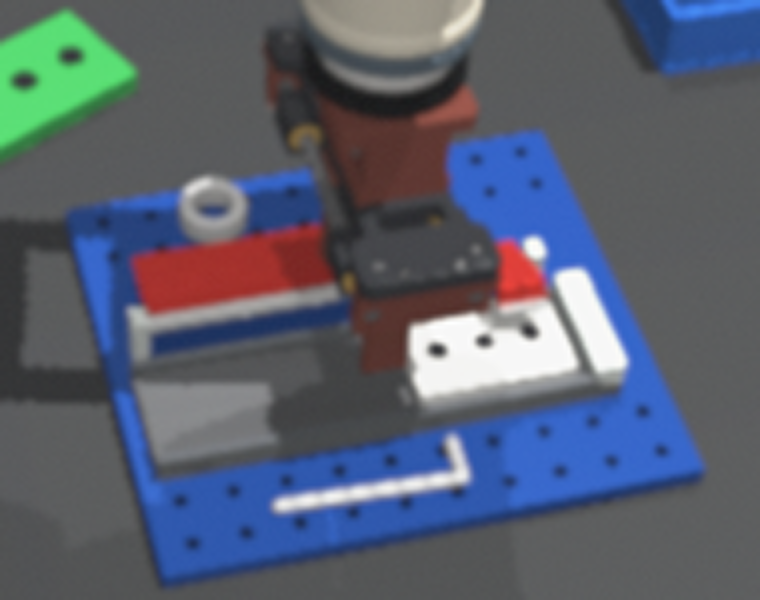

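The coupon is under the jaw, with its front about 7 mm short of the stop. I close in gently.

>>> servo_tool([
  [[0.002,0,0],[0,0,0],0.5],
  [[0.002,0.0001,0],[0,0,0],0.5],
  [[0.001,0,0],[0,0,0],0.5],
  [[0.001,0,0],[0,0,0],0.5],
  [[0.001,0,0],[0,0,0],0.5],
  [[0.0005,0,0],[0,0,0],0.5],
  [[0,0,0],[0,0,0],0.5],
  [[0,0,0],[0,0,0],0.5],
])

```text
t: 7.02
ee_pos: [603.0, -105.4, 25.8]
orientation: [0.025, -3.136, -0.0]
ft_force: [-8.8, -1.2, 9.3]
width: 65.8
grasp_force: 5.3
```

>>> servo_tool([
  [[0.0005,0,0],[0,0,0],0.5],
  [[0.0005,0,0],[0,0,0],0.5],
  [[0.0005,0,0],[0,0,0],0.5],
  [[0.0005,0,0],[0,0,0],0.5],
  [[0,0,0],[0,0,0],0.5],
  [[0,0,0],[0,0,0],0.5],
  [[0,0,0],[0,0,0],0.5],
  [[0,0,0],[0,0,0],0.5],
])

```text
t: 7.68
ee_pos: [603.2, -105.4, 25.7]
orientation: [0.025, -3.133, -0.001]
ft_force: [-14.6, -1.7, 14.9]
width: 66.2
grasp_force: 8.3
```

```bash
python3 m.py pics/s4.png
```

```text
(349, 334, 48, 19) [ -71.1 -113.6] [ 21.6 -87.2] 88.02596282958984
(386, 292, 51, 32) [ 20.3 -67.3] [118.3   0.6] 86.38086700439453
7.7333 [ 603.1523309  -105.42215876   25.71321989] [-13.18077248  -1.91468376  14.89521895]
```

The force rose and the tool stopped at x 603, so the coupon is home. I back off 4 mm with the bar still held, then lift.

>>> servo_tool([
  [[-0.002,0,0],[0,0,0],0.5],
  [[-0.002,0,0],[0,0,0],0.5],
  [[-0.003,0,0],[0,0,0],0.5],
  [[0,0,0],[0,0,0],0.5],
  [[0,0,0.002],[0,0,0],0.5],
  [[0,0,0.002],[0,0,0],0.5],
  [[0,0,0.003],[0,0,0],0.5],
  [[0,0,0.003],[0,0,0],0.5],
])

```text
t: 8.4
ee_pos: [601.4, -105.4, 36.4]
orientation: [-0.024, 3.14, -0.0]
ft_force: [-0.0, 0.7, -0.1]
width: 66.1
grasp_force: 0.0
```

>>> servo_tool([
  [[0,0,0.003],[0,0,0],0.5],
  [[0,0,0.005],[0,0,0],0.5],
  [[0,0,0.01],[0,0,0],0.5],
  [[0,0,0.02],[0,0,0],0.5],
  [[-0.01,0,0.025],[0,0,0],0.5],
  [[-0.015,0,0.025],[0,0,0],0.5],
  [[-0.02,0,0.025],[0,0,0],0.5],
  [[-0.02,0,0.025],[0,0,0],0.5],
])

```text
t: 9.07
ee_pos: [534.6, -105.4, 175.1]
orientation: [0.024, -3.141, 0.0]
ft_force: [0.4, -0.6, 0.4]
width: 65.5
grasp_force: 0.0
```

>>> servo_tool([
  [[-0.02,0,0.02],[0,0,0],0.5],
  [[-0.02,0,0.02],[0,0,0],0.5],
  [[-0.02,0,0.02],[0,0,0],0.5],
  [[-0.02,0,0],[0,0,0],0.5],
  [[-0.01,0,0],[0,0,0],0.5],
  [[0,0,0],[0,0,0],0.5],
  [[0,0,0],[0,0,0],0.5],
  [[0,0,0],[0,0,0],0.5],
])

```text
t: 9.73
ee_pos: [446.2, -105.5, 233.5]
orientation: [-0.024, 3.141, 0.0]
ft_force: [0.7, -0.3, -0.4]
width: 65.9
grasp_force: 0.0
```

```bash
python3 m.py pics/s5.png
```

```text
(348, 334, 49, 19) [ -72.9 -113.7] [ 21.6 -87.2] 10.546774864196777
(381, 292, 56, 32) [ 19.4 -67.3] [118.3   0.6] 89.78340911865234
(312, 288, 86, 20) [-114.5    9.2] [62.2 27.9] 89.41484832763672
(325, 270, 17, 12) [-72.   73.2] [-37.4 104.5] 76.95414733886719
9.7833 [ 446.28467428 -105.42529617  233.32343743] [ 0.66612494 -0.47549192 -0.23109184]
```

View pics/s5.png

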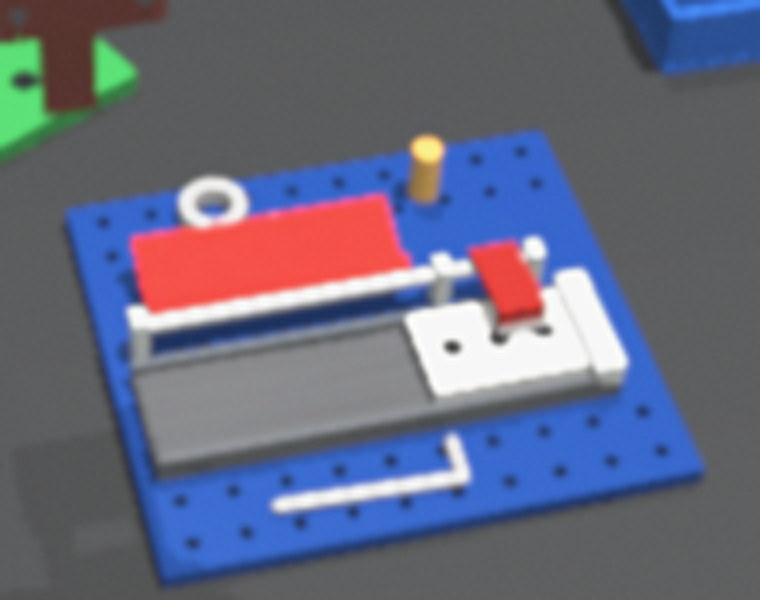

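The coupon is against the stop with no gap at (575,300), its rear edge is at plate x ≈ 20, and the jaw rests on it at (520,315). The bystanders are unmoved.

```bash
python3 -c "
from workcell import close_job
print(close_job())"
```

```text
the job is handed in; nothing more can be done
None
```

The coupon is fully home against the end stop, the clip has closed on it and the arm is clear; the job was handed in after about 10 s, but the hand-in gave no verdict.

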